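# Clamp the biscuit canister shut

## Task

The low biscuit canister has been left open and the biscuits will go soft. Only pushing with the fingers, picking nothing up, push its lid down until it is fully shut, and then push the steel latch lever on its front down past its centre so that it snaps home over the catch and clamps the lid. Leave the canister standing where it is, and leave the things around it alone.

Things in the scene. Friction and masses are not known exactly. Their poses are not given: they have to be found in the camera images.
- canister: The low round white ceramic canister to be closed, 120 mm across, 80 mm high to its rim (95 mm with its lid shut), loose, 1.3 to 2 kg, biscuits inside, lid open at the start. Origin at the centre of its underside, z up. Its front, with the latch and the wire catch on its neck band, faces its own -x; the lid's hinge is at its +x side.
- canister_lid (a joint): Angle of the canister's lid on its rear hinge, rad: 0 is fully shut, it grows as the lid opens (0.5 to 0.9 at the start). The hinge is stiff (0.28 N m of friction): the lid stays where it is left and has to be pushed all the way down, with about 5 N at its centre. The lid is a round light-wood disc, 122 mm across, 14 mm thick.
- canister_latch (a joint): Angle of the latch lever on the lid's front edge, rad: 0 is released (at the start; once the lid is shut it points outward, 10 degrees up); it grows as the lever is pushed down; 1.75 is clamped (it hangs along the front, hook under the wire catch). A spring holds it at either end; past the centre, 0.88, it snaps home. It takes about 8 N down on the pad. Keep it released until the lid is shut.
- lid_press (a point): The centre of the upper (outer) face of the lid, a good point to push; 68 mm from the hinge axis along the lid and 7 mm above the plane through the hinge axis and the latch pivot. It moves with the lid. Its z axis is the lid's outward normal (straight up when shut), its -x points from hinge to latch, its y lies along the hinge axis.
- lid_hinge (a point): Middle of the lid's hinge axis at the rear of the canister, 88 mm above the canister's underside and 68 mm from its centre; the axis runs along the point's y; x and z as for lid_press. Mind the microwave over the rear of the range: underside 0.46 m above the surface, front 0.62 m ahead of the robot's base, handle 0.57 m.
- latch_pivot (a point): The middle of the latch lever's pivot axis on the front edge of the lid, 131 mm from the hinge axis (88 mm above the canister's underside when the lid is shut, 63 mm in front of its centre). It moves with the lid. The lever turns about this point's y; its -x points outward.
- latch_pad (a point): Where to push the lever: middle of the outer face of its steel plate (32 mm wide, 2.5 mm thick, ending in a flared tip 23 mm farther out), 43 mm from the pivot axis. With the lid shut and the lever released it looks up and lies 37 mm outward of the pivot and 22 mm above it; at the centre 40 mm outward and 14 mm below; clamped it faces outward, 15 mm outward and 40 mm below.
- canister_tall: A taller canister of the same kind, 120 mm across, 145 mm high, shut and already clamped: a bystander, to be left alone. Origin at the centre of its underside.
- mug: White mug with grey dots, 82 mm across and 91 mm high, loose, beside the canister: a bystander. Origin at the centre of its underside.
- tea_box: Red cardboard tea box, 69 x 133 x 66 mm, loose: a bystander. Origin at the centre of its underside.
- pepper_mill: Dark wooden pepper mill, 58 mm across and 170 mm high, loose: a bystander. Origin at the centre of its underside.
- spice_jar: Small spice jar with a green cap, 46 mm across and 106 mm high, loose: a bystander. Origin at the centre of its underside.
- sugar_jar: Plain glass jar of sugar with a steel screw lid, 66 mm across and 94 mm high, loose, behind the canister's hinge: a bystander. Origin at the centre of its underside.

How it is judged:
By the outcome, as a careful person would: the job done as asked, in the order asked, and still so for the second after the job is handed in, with the robot touching nothing.
It also fails if it takes over 38 s, if anything falls off the work surface, if the arm or the gripper's body presses on something with over 40 N, if the wrist force passes 120 N, or if a joint passes its speed limit or range.

## Robot

A 6-joint arm with a two-finger parallel gripper is mounted at the origin on a cart in front of the work surface, level with it; the furniture and walls round the work are solid. World frame = base frame: x ahead of the robot, y to its left, z up, the work surface at z = 0. Lengths are in mm, angles in rad, forces in N, time in s.
With the tool pointing down it reaches from about 350 to 875 mm from the base axis. Payload 4.2 kg.
Tool frame: the origin (TCP) lies at the very end of the fingers, on their centre line; the grasp point (between the pads) lies 19 mm behind it (arm.tcp_to_grasp is the x of the grasp point in the tool frame, in mm); x points along the fingers, z is the direction in which the jaws open and shut, and the axes are right-handed (so a half turn about x gives the same grasp; the last joint's range is limited). The gripper opens to 85 mm and grips with 20 to 120 N. Pads are 22 mm wide; open, the fingers measure 114 mm over their backs; the gripper's body (76 mm by 85 mm) begins 54 mm behind the grasp point. The pads swing forward as they close: fully open they stand 13 mm farther back than shut.
Start: joints at [-1.014, 0.385, 0.008, 0, -1.194, -0.259], TCP at [183.402, -597.464, 231.312] pointing down, gripper open.
Joint ranges: [-3.14, 3.14], [-1.21, 2.06], [-1.07, 1.41], [-3.16, 2.05], [-2.99, -0.16], [-3.1, 3.1]. Speed limits (rad/s): [2.79, 2.79, 3.14, 3.14, 3.14, 3.14].

## Interface

Orientations are given as a unit quaternion [x, y, z, w].
In Python, from bench import status, get_image, job, arm gives the robot as it stands.
- The arm moves only by the tool apply_moves, never from a script. Its argument "targets" is text: rows parted by semicolons, each of 5 numbers parted by spaces: the shift along the tool's x, y, z in mm, then the turn about the tool's x in degrees, then the gripper's target within -1 to 1 (shut at 1, half-way at 0, fully open at -1). In form: dx dy dz spin hand; .... A call has 1 to 10 rows; each row is the pose to reach, as a shift and turn from the pose commanded when the call began, along the tool's axes at that moment; what a row does not reach only later rows make up. A row lasts 1/12 s, in which the tool goes at most 41.7 mm and 7.16 degrees, less where a joint would pass 70% of its speed; a pose out of reach is approached as far as the arm can. A call with a gripper value outside its range is refused whole. The fingers move at their own pace and stop on an object; the grip force is fixed at half the most. Time passes only in rows, so rows that repeat a pose let the fingers close. It gives the time, the measured TCP pose, the force and the opening at its end, in the units of the state.
- status.read_state(): the state, without advancing time (a new reading comes with each control period).
- get_image(name): name is "side" or "top"; returns a dict with "img" (384x512x3 uint8, red, green, blue), "mtx" (3x3 intrinsics, pixels), "k1" (the pictures are not rectified: a ray, as slopes to the right and down, at radius r is drawn at 1 + k1 r^2 times it, then the intrinsics apply), "world_from_camera" (4x4, takes a point from camera to world coordinates). Camera axes: x right, y down, z forward; pixel columns grow to the right and rows downward; lengths in mm; the calibration is good to about 2 mm. A picture is of the moment at which its call begins. There is no depth.
- job.job_done(): hands the job in, once; it reports no verdict.
The state is a dict: "clock": time; "joints": joint angles; "joint_vel": joint speeds; "joint_efforts": joint torques, N m; "position": TCP position; "ee_rot": TCP orientation; "contact_force": force on the tool from outside, world axes, zero at the start; "wrist_torque": the same for the moment, N m; "gripper_width": finger opening in mm.
Only numpy, scipy, OpenCV 4.12 (cv2) and the standard library are available. Lean on these libraries where they do the work, as an engineer would, in place of code of your own. Each camera call takes 0.05 s, during which the arm holds its last target.

## Working session

There is one attempt and no reset: what is moved stays moved. The work goes in short steps, Python scripts to look and compute and a tool call to move; the robot and the scene stay as the last step left them, time stands still between calls to the robot, and variables do not carry over. Pictures are saved under pics/ and viewed, and the job is handed in when it is done.

Besides the shell and the picture viewer there is one more tool, called after "Emit:" in YAML: its name, and indented under it one key for each argument. apply_moves: Moves the arm, as the interface text tells. Its arguments: {"type":"object","properties":{"targets":{"type":"string"}},"required":["targets"]}

```bash
mkdir -p pics; ls
python3 - <<'E'
from bench import status,get_image,job,arm
import cv2,numpy as np
s=status.read_state()
print({k:np.round(v,3).tolist() for k,v in s.items()})
for n in ["side","top"]:
    g=get_image(n); cv2.imwrite(f"pics/{n}0.png",g["img"][:,:,::-1]); print(n,g["mtx"],g["k1"],np.round(g["world_from_camera"],3))
E
```

```text
pics
{'clock': 0.0, 'joints': [-1.014, 0.386, 0.007, -0.0, -1.194, -0.259], 'joint_vel': [-0.001, -0.0, 0.0, -0.0, 0.001, -0.001], 'joint_efforts': [0.0, -39.229, 18.84, 4.186, -0.005, 0.0], 'position': [183.231, -596.933, 230.22], 'ee_rot': [-0.568, 0.42, 0.569, 0.421], 'contact_force': [0.352, 0.469, 0.184], 'wrist_torque': [0.034, 0.006, 0.03], 'gripper_width': 85.202}
side [[346.39835933   0.         255.72347839]
 [  0.         346.39835933 190.93276365]
 [  0.           0.           1.        ]] -0.09008293253463384 [[ 9.93000e-01  9.80000e-02 -6.30000e-02  5.81275e+02]
 [ 1.16000e-01 -8.69000e-01  4.81000e-01 -4.03380e+02]
 [-8.00000e-03 -4.85000e-01 -8.75000e-01  8.47113e+02]
 [ 0.00000e+00  0.00000e+00  0.00000e+00  1.00000e+00]]
top [[408.89213476   0.         261.27977293]
 [  0.         408.89213476 189.41390318]
 [  0.           0.           1.        ]] 0.04285829179148689 [[ 2.100000e-02 -9.980000e-01  5.400000e-02  4.357730e+02]
 [-9.990000e-01 -2.200000e-02 -3.000000e-02  3.209200e+01]
 [ 3.100000e-02 -5.400000e-02 -9.980000e-01  1.305675e+03]
 [ 0.000000e+00  0.000000e+00  0.000000e+00  1.000000e+00]]
```

View pics/side0.png

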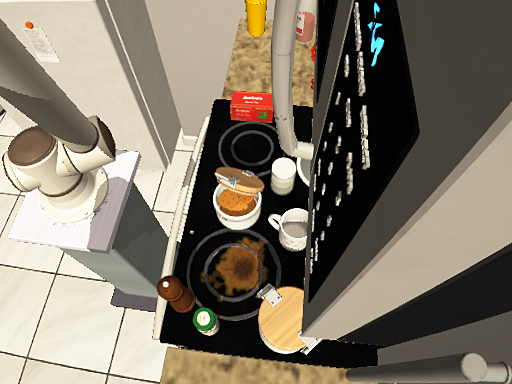

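View pics/top0.png

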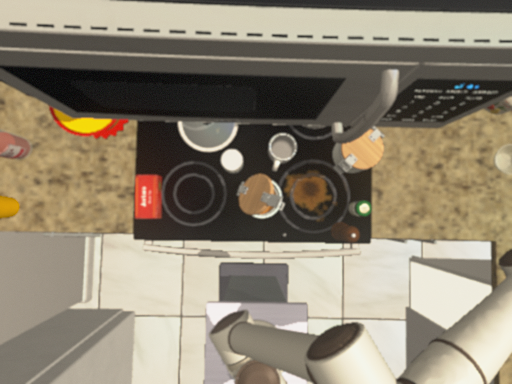

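Run:
```python
import cv2
a=cv2.imread("pics/side0.png")[145:245,190:330]; cv2.imwrite("pics/sz.png",cv2.resize(a,None,fx=5.5,fy=5.5,interpolation=cv2.INTER_CUBIC))
a=cv2.imread("pics/top0.png")[130:230,210:310]; cv2.imwrite("pics/tz.png",cv2.resize(a,None,fx=6,fy=6,interpolation=cv2.INTER_CUBIC))
```

```text
(no output)
```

View pics/sz.png

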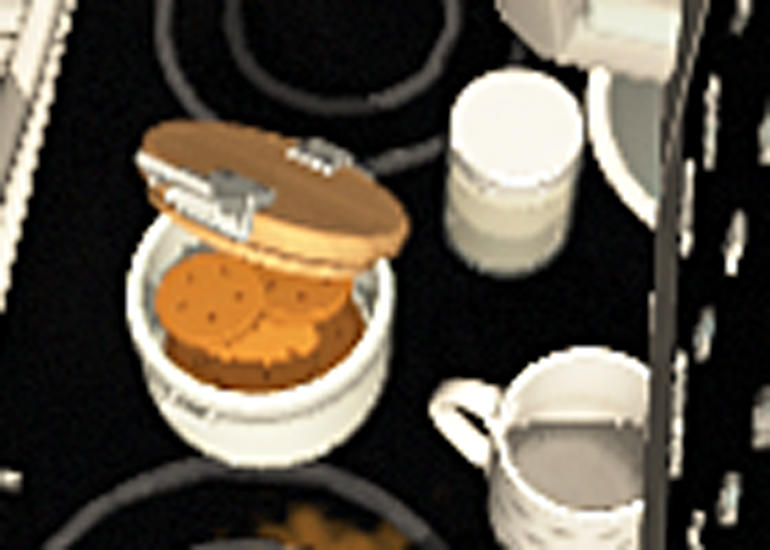

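View pics/tz.png

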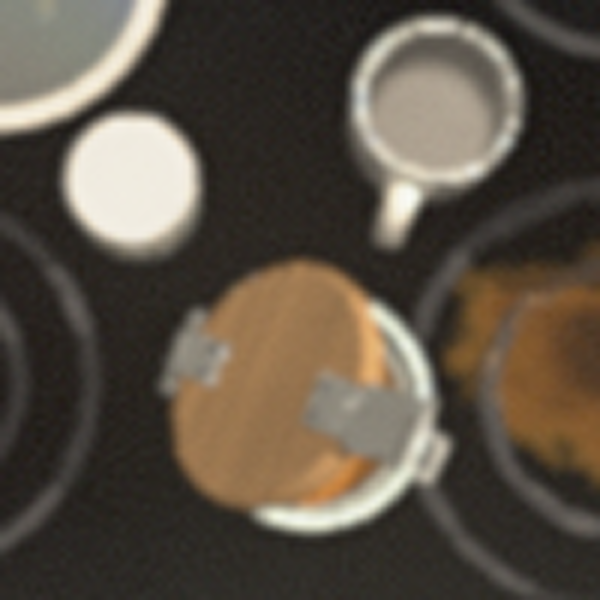

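```bash
cat > h.py <<'E'
import numpy as np,cv2
from bench import status,get_image,job,arm
def ray(g,uv):
    K=g["mtx"];k1=g["k1"];T=g["world_from_camera"]
    p=np.atleast_2d(np.array(uv,float))
    n=cv2.undistortPoints(p[:,None],K,np.array([k1,0,0,0,0.]))[:,0]
    d=np.c_[n,np.ones(len(n))]@T[:3,:3].T
    return T[:3,3],d/np.linalg.norm(d,axis=1)[:,None]
def plane(g,uv,z):
    o,d=ray(g,uv); return o+d*((z-o[2])/d[:,2])[:,None]
def tri(gs,us,gt,ut):
    o1,d1=ray(gs,us);o2,d2=ray(gt,ut);d1=d1[0];d2=d2[0]
    A=np.c_[d1,-d2];s=np.linalg.lstsq(A,o2-o1,rcond=None)[0]
    a,b=o1+s[0]*d1,o2+s[1]*d2
    return (a+b)/2,np.linalg.norm(a-b)
def proj(g,P):
    T=np.linalg.inv(g["world_from_camera"]);P=np.atleast_2d(P)@T[:3,:3].T+T[:3,3]
    n=P[:,:2]/P[:,2:];r2=(n**2).sum(1,keepdims=True);n=n*(1+g["k1"]*r2)
    return n*g["mtx"][0,0]+g["mtx"][:2,2]
E
python3 - <<'E'
from h import *
from scipy.optimize import least_squares
gs=get_image("side");gt=get_image("top")
sz=lambda l:[(190+u/5.5-.4,145+v/5.5-.4) for u,v in l]
tz=lambda l:[(210+u/6-.4,130+v/6-.4) for u,v in l]
def circ(P):
    r=least_squares(lambda c:np.hypot(P[:,0]-c[0],P[:,1]-c[1])-c[2],[P[:,0].mean(),P[:,1].mean(),60]);return np.round(r.x,1),np.round(r.fun,1)
print("top rim",circ(plane(gt,tz([(437,400),(432,345),(412,315),(413,475),(370,515),(320,533),(265,520)]),80)))
print("side rim",circ(plane(gs,sz([(127,290),(150,245),(140,335),(190,390),(255,410),(320,400),(370,360),(395,290)]),80)))
print("catch",plane(gt,tz([(434,457)]),60), "hinge top",plane(gt,tz([(195,352)]),88))
print("hinge tri",tri(gs,sz([(322,153)]),gt,tz([(200,350)])))
R=np.array(__import__('scipy.spatial.transform',fromlist=['Rotation']).Rotation.from_quat(status.read_state()["ee_rot"]).as_matrix());print(R.round(3))
E
```

```text
top rim (array([483.6,  -3.8,  66.6]), array([-1.5,  1.2,  0.1, -0.6,  0.5,  1.9, -1.4]))
side rim (array([482.6,  -5.3,  60. ]), array([ 2.5, -1.5, -0.3, -1.1, -0.3,  0.9, -0. , -0.1]))
catch [[454.94552771 -69.63717902  60.        ]] hinge top [[504.08736557  52.48860916  88.        ]]
hinge tri (array([503.47811224,  49.60108651, 114.65885713]), np.float64(0.29190098998875985))
[[-0.    -0.956 -0.293]
 [ 0.001 -0.293  0.956]
 [-1.     0.     0.001]]
```

Run:
```python
from h import *
gs=get_image("side");gt=get_image("top")
sz=lambda u,v:[(190+u/5.5-.4,145+v/5.5-.4)]
tz=lambda u,v:[(210+u/6-.4,130+v/6-.4)]
C=np.array([483,-4.5,0])
for yaw in (64,67.5,71):
  y=np.radians(yaw);ex=np.array([np.cos(y),np.sin(y),0]);ey=np.array([-ex[1],ex[0],0]);ez=np.array([0,0,1])
  for a in (.5,.6,.7,.8,.9):
    X=ex*np.cos(a)-ez*np.sin(a); Z=ex*np.sin(a)+ez*np.cos(a)
    H=C+68*ex+88*ez
    L=lambda dx,dy,dz:H-dx*X+dy*ey+dz*Z
    P=np.array([L(68,61,7),L(68,-61,7),L(131,0,0),L(131+37,0,22),L(129,0,7),L(0,0,7)])
    ps=(proj(gs,P)+.4-[190,145])*5.5; pt=(proj(gt,P)+.4-[210,130])*6
    print(yaw,a,"S",ps.round().astype(int).tolist(),"T",pt.round().astype(int).tolist())
```

```text
64 0.5 S [[161, 156], [392, 285], [192, 293], [152, 291], [198, 278], [349, 160]] T [[232, 496], [347, 271], [401, 437], [450, 458], [393, 432], [181, 330]]
64 0.6 S [[165, 143], [397, 272], [199, 268], [164, 255], [206, 253], [350, 160]] T [[224, 492], [340, 266], [390, 430], [431, 447], [380, 424], [180, 330]]
64 0.7 S [[170, 129], [403, 258], [208, 242], [179, 217], [216, 226], [351, 160]] T [[215, 487], [332, 260], [376, 422], [410, 434], [365, 416], [179, 329]]
64 0.8 S [[176, 115], [410, 244], [219, 214], [196, 178], [228, 198], [351, 159]] T [[205, 482], [323, 254], [360, 412], [385, 420], [348, 406], [178, 329]]
64 0.9 S [[182, 101], [417, 230], [231, 185], [215, 138], [240, 169], [352, 159]] T [[195, 477], [313, 248], [342, 402], [358, 404], [329, 395], [177, 329]]
67.5 0.5 S [[155, 161], [395, 278], [198, 297], [161, 296], [203, 281], [341, 156]] T [[238, 500], [340, 269], [404, 432], [454, 449], [395, 427], [177, 338]]
67.5 0.6 S [[159, 148], [400, 264], [204, 271], [172, 259], [211, 255], [342, 156]] T [[230, 497], [332, 264], [392, 426], [435, 439], [382, 420], [176, 338
[... 564 characters left out ...]
[[245, 505], [332, 267], [406, 426], [457, 441], [397, 422], [174, 346]]
71 0.6 S [[152, 153], [402, 257], [210, 273], [180, 263], [215, 257], [334, 152]] T [[236, 502], [325, 263], [394, 421], [438, 432], [384, 416], [173, 346]]
71 0.7 S [[156, 139], [407, 242], [217, 246], [192, 223], [223, 229], [334, 152]] T [[227, 498], [316, 259], [380, 414], [415, 422], [368, 409], [172, 346]]
71 0.8 S [[161, 125], [412, 228], [225, 217], [205, 182], [232, 200], [335, 151]] T [[217, 495], [306, 254], [363, 407], [389, 411], [350, 402], [171, 345]]
71 0.9 S [[166, 110], [417, 213], [235, 187], [221, 141], [242, 170], [335, 151]] T [[206, 491], [295, 249], [343, 399], [360, 399], [330, 393], [170, 345]]
```

Emit:
apply_moves:
  targets: "-40 0 0 0 1; -80 0 0 0 1; -110 0 0 7 1; -110 -28 30 14 1; -110 -56 60 21 1; -110 -84 90 28 1; -110 -112 119 35 1; -110 -140 149 35 1; -110 -168 179 35 1; -110 -196 209 35 1"

```text
clock: 1.13
position: [307.9, -341.9, 341.4]
ee_rot: [-0.416, 0.572, 0.416, 0.572]
contact_force: [1.3, -0.9, 0.3]
gripper_width: -0.3
```

```bash
cat >> h.py <<'E'
from scipy.spatial.transform import Rotation
def st(tgt=None):
    s=status.read_state();R=Rotation.from_quat(s["ee_rot"]).as_matrix()
    print(round(s["clock"],2),"p",np.round(s["position"],1),"F",np.round(s["contact_force"],1),"w",round(s["gripper_width"],1)); print("y",R[:,1].round(3),"z",R[:,2].round(3))
    if tgt is not None: print("tool delta",(R.T@(np.array(tgt)-s["position"])).round(1))
E
python3 -c "
from h import *
st([488,12,340])"
```

```text
1.13 p [ 307.9 -341.9  341.4] F [ 1.3 -0.9  0.3] w -0.3
y [-0.951  0.309 -0.001] z [0.309 0.951 0.   ]
tool delta [  1.5 -62.1 392.2]
```

Emit:
apply_moves:
  targets: "0 -6 39 0 1; 0 -12 78 0 1; 0 -18 117 0 1; 0 -24 156 0 1; 0 -31 195 0 1; 0 -37 234 0 1; 0 -43 273 0 1; 0 -49 312 0 1; 0 -55 352 0 1; 0 -62 390 0 1"

```text
clock: 1.97
position: [487.1, 10.4, 341.7]
ee_rot: [-0.416, 0.571, 0.416, 0.572]
contact_force: [0.3, -0.2, -0.3]
gripper_width: 0.2
```

```bash
python3 -c "
from h import *
st([488.5,14,200])
for n in ('side','top'):
  a=get_image(n)['img'][:,:,::-1]
  a=a[110:250,180:330] if n=='side' else a[110:240,200:330]
  cv2.imwrite(f'pics/{n}1.png',cv2.resize(a,None,fx=4,fy=4,interpolation=cv2.INTER_CUBIC))"
```

```text
1.97 p [487.1  10.4 341.7] F [ 0.3 -0.2 -0.3] w 0.2
y [-0.952  0.307 -0.001] z [0.307 0.952 0.001]
tool delta [141.7  -0.2   3.8]
```

View pics/side1.png

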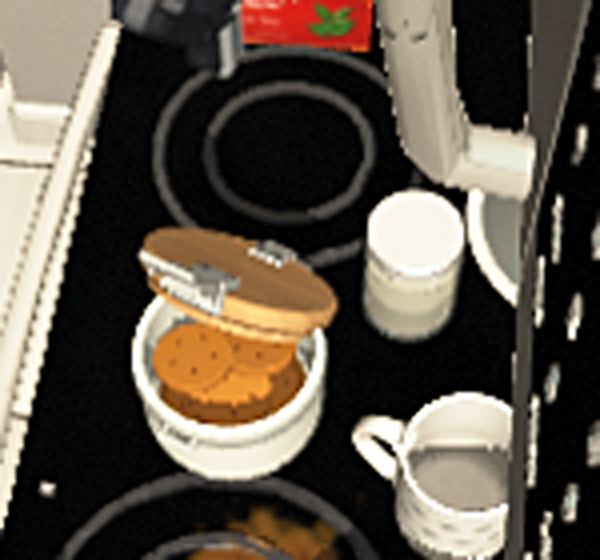

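Emit:
apply_moves:
  targets: "40 0 1 0 1; 80 0 2 0 1; 120 0 4 0 1; 145 0 4 0 1; 160 0 4 0 1; 168 0 4 0 1; 175 0 4 0 1; 175 0 4 0 1"

```text
clock: 2.73
position: [487.8, 11.8, 165.8]
ee_rot: [-0.416, 0.572, 0.416, 0.572]
contact_force: [-0.2, 0.5, -0.2]
gripper_width: -0.1
```

```bash
python3 -c "
from h import *
st([488.5,14,140])
for n in ('side','top'):
  a=get_image(n)['img'][:,:,::-1]
  a=a[110:250,180:330] if n=='side' else a[110:240,200:330]
  cv2.imwrite(f'pics/{n}2.png',cv2.resize(a,None,fx=4,fy=4,interpolation=cv2.INTER_CUBIC))"
```

```text
2.73 p [487.8  11.8 165.8] F [-0.2  0.5 -0.2] w -0.1
y [-0.951  0.308  0.001] z [ 0.308  0.951 -0.001]
tool delta [25.8 -0.   2.4]
```

View pics/side2.png

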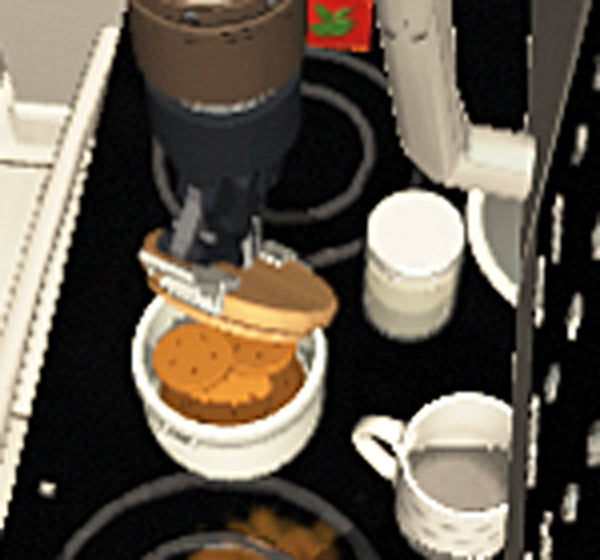

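```bash
python3 -c "
from h import *
gs=get_image('side')
for P in ([487.8,11.8,165.8],[488.5,14,138],[489.6,16,138]): print(((proj(gs,P)-[180,110])*4).round())"
```

```text
[[235. 255.]]
[[239. 277.]]
[[242. 274.]]
```

View pics/top2.png

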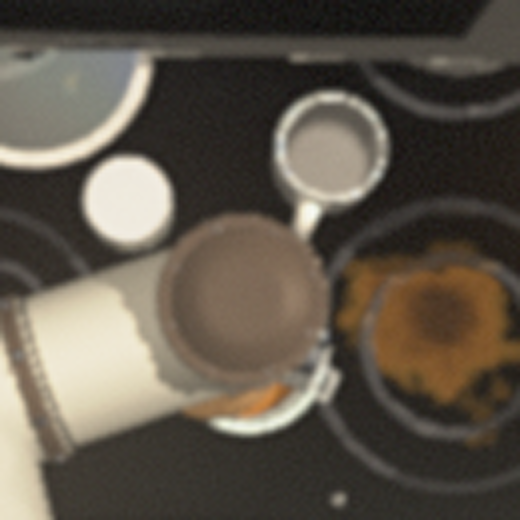

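Emit:
apply_moves:
  targets: "8 0 2 0 1; 15 0 2 0 1; 21 0 0 0 1; 27 0 -2 0 1; 33 0 -4 0 1; 38 0 -7 0 1; 43 0 -9 0 1; 48 0 -11 0 1; 53 0 -13 0 1; 53 0 -13 0 1"

```text
clock: 3.72
position: [482.9, -0.9, 111.9]
ee_rot: [-0.415, 0.573, 0.416, 0.571]
contact_force: [-1.2, 0.2, -0.1]
gripper_width: -0.4
```

```bash
python3 -c "
from h import *
st([483,-5,95])
for n in ('side',):
  a=get_image(n)['img'][:,:,::-1]
  a=a[110:250,180:330] if n=='side' else a[110:240,200:330]
  cv2.imwrite(f'pics/{n}3.png',cv2.resize(a,None,fx=4,fy=4,interpolation=cv2.INTER_CUBIC))"
```

```text
3.72 p [482.9  -0.9 111.9] F [-1.2  0.2 -0.1] w -0.4
y [-0.951  0.309  0.003] z [ 0.309  0.951 -0.001]
tool delta [16.9 -1.4 -3.9]
```

View pics/side3.png

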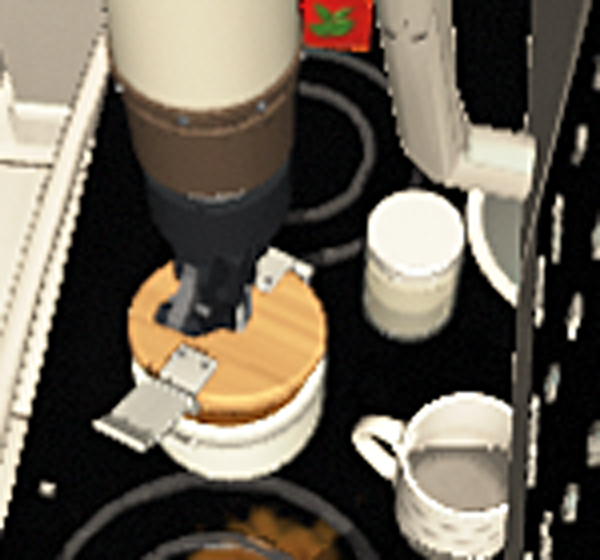

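Emit:
apply_moves:
  targets: "5 -1 -2 0 1; 10 -1 -3 0 1; 13 -1 -4 0 1; 16 -1 -4 0 1; 18 -1 -4 0 1; 18 -1 -4 0 1"

```text
clock: 4.27
position: [483.7, -4.5, 95.2]
ee_rot: [-0.416, 0.572, 0.416, 0.572]
contact_force: [0.7, -0.7, -0.5]
gripper_width: -0.5
```

Emit:
apply_moves:
  targets: "2 0 0 0 1; 4 0 0 0 1; 4 0 0 0 1"

```text
clock: 4.52
position: [483.9, -4.4, 94.8]
ee_rot: [-0.417, 0.572, 0.416, 0.571]
contact_force: [-10.3, 0.6, 26.8]
gripper_width: -0.2
```

Emit:
apply_moves:
  targets: "-10 0 0 0 1; -40 0 0 0 1; -80 0 0 0 1; -100 0 20 0 1; -100 0 50 0 1; -100 0 50 0 1"

```text
clock: 5.02
position: [501.8, 46.3, 193.3]
ee_rot: [-0.417, 0.569, 0.416, 0.574]
contact_force: [-0.4, -0.5, -0.3]
gripper_width: -0.2
```

```bash
python3 -c "
from h import *
st([483,-5,95])
for n in ('side','top'):
  a=get_image(n)['img'][:,:,::-1]
  cv2.imwrite(f'pics/{n}4full.png',a)
  a=a[130:250,180:310] if n=='side' else a[130:250,210:330]
  cv2.imwrite(f'pics/{n}4.png',cv2.resize(a,None,fx=5,fy=5,interpolation=cv2.INTER_CUBIC))"
```

```text
5.02 p [501.8  46.3 193.3] F [-0.4 -0.5 -0.3] w -0.2
y [-0.952  0.306 -0.005] z [0.305 0.952 0.004]
tool delta [ 98.    2.7 -55. ]
```

View pics/side4.png

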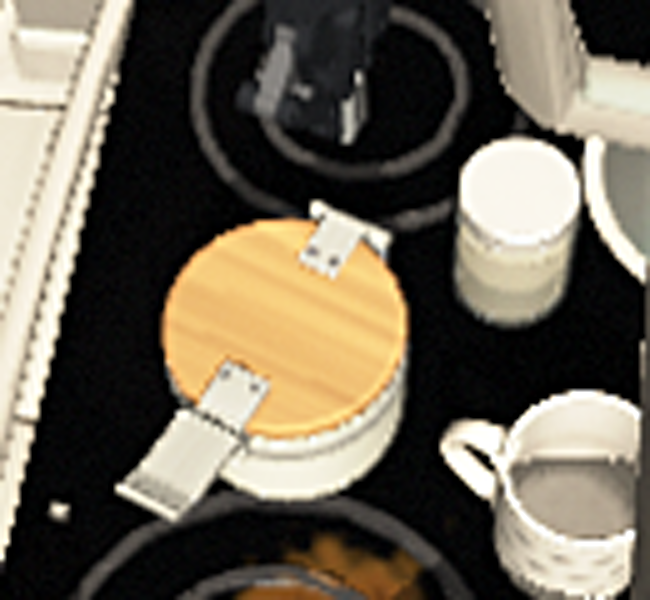

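View pics/top4.png

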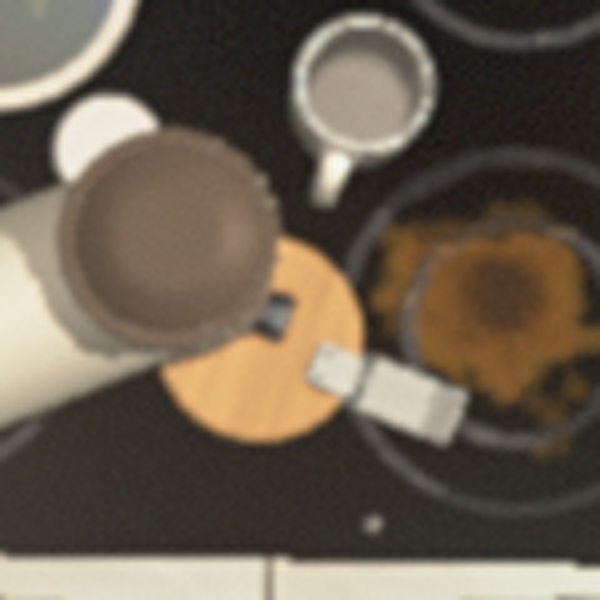

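```bash
python3 -c "
from h import *
gs=get_image('side');gt=get_image('top')
S=lambda u,v:[(180+u/5-.4,130+v/5-.4)]
T=lambda u,v:[(210+u/5-.4,130+v/5-.4)]
print('tip',tri(gs,S(148,503),gt,T(454,420)))
print('flare',tri(gs,S(159,483),gt,T(428,411)))
print('pivot end',tri(gs,S(212,425),gt,T(362,380)))
print('brk', plane(gt,T(333,367),95),'hinge',plane(gs,S(330,245),95), 'lid c side', plane(gs,S(285,328),95),'lid c top',plane(gt,T(262,340),95))
C=np.array([483,-4.5,0])
for yaw in (68,70,72):
  y=np.radians(yaw);ex=np.array([np.cos(y),np.sin(y),0]); P=C-100*ex+[0,0,110]
  print(yaw,P,(proj(gs,P)+.4-[180,130])*5,(proj(gt,P)+.4-[210,130])*5)
st()
"
```

```text
tip (array([ 434.22595676, -117.91893548,  121.88028817]), np.float64(3.7807370932369744))
flare (array([ 437.59083567, -104.15183452,  114.61553661]), np.float64(0.49855691119048673))
pivot end (array([454.95493212, -66.38323781, 101.49699774]), np.float64(0.32385883205656))
brk [[462.23692017 -49.6082138   95.        ]] hinge [[497.17517465  42.68223666  95.        ]] lid c side [[481.31316921  -7.16945579  95.        ]] lid c top [[477.32623935  -7.17017504  95.        ]]
68 [445.53934066 -97.21838546 110.        ] [[179.15946276 475.15577271]] [[415.36346696 396.74730709]]
70 [448.79798567 -98.46926208 110.        ] [[185.62906879 478.37118142]] [[417.58412371 391.22378469]]
72 [452.09830056 -99.60565163 110.        ] [[192.24289061 481.37551466]] [[419.61032819 385.62697968]]
5.22 p [498.4  42.7 190.4] F [-0.1 -0.  -0. ] w -0.2
y [-0.951  0.308  0.002] z [ 0.308  0.951 -0.001]
```

Emit:
apply_moves:
  targets: "0 2 -38 0 1; 0 4 -76 0 1; 0 6 -114 0 1; 0 8 -153 0 1; 20 8 -153 0 1; 40 8 -153 0 1; 55 8 -153 0 1; 60 8 -153 0 1; 60 8 -153 0 1"

```text
clock: 5.97
position: [442.9, -100.6, 129.8]
ee_rot: [-0.415, 0.573, 0.416, 0.571]
contact_force: [0.1, -0.3, -0.0]
gripper_width: 0.3
```

```bash
python3 -c "
from h import *
st([443.5,-100,110])
for n in ('side',):
  a=get_image(n)['img'][:,:,::-1]
  a=a[130:250,180:310] if n=='side' else a[130:250,210:330]
  cv2.imwrite(f'pics/{n}5.png',cv2.resize(a,None,fx=5,fy=5,interpolation=cv2.INTER_CUBIC))"
```

```text
5.97 p [ 442.9 -100.6  129.8] F [ 0.1 -0.3 -0. ] w 0.3
y [-0.951  0.309  0.004] z [ 0.309  0.951 -0.002]
tool delta [19.8 -0.5  0.8]
```

View pics/side5.png

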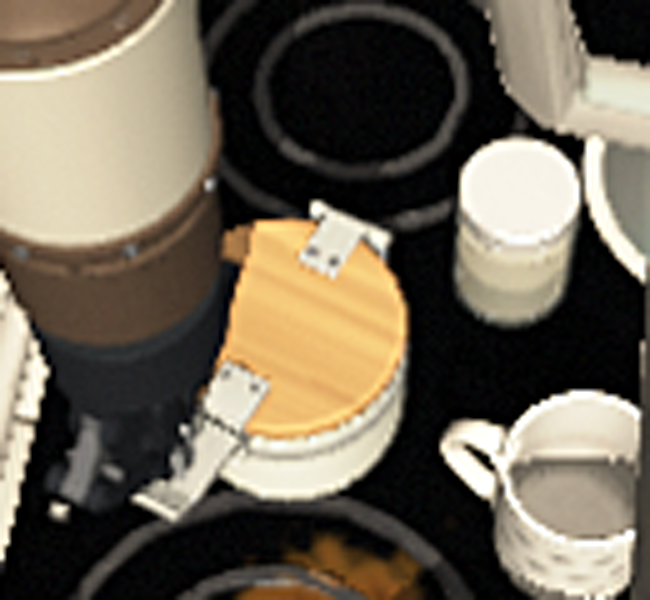

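```bash
python3 -c "
from h import *
gs=get_image('side');im=gs['img'][:,:,::-1]
S=lambda P:((proj(gs,P)+.4-[180,130])*5).round()
print(S([501.8,46.3,193.3]),S([498.4,42.7,190.4]),S([442.9,-100.6,129.8]),S([443.5,-100,110]))
a=im[200:250,180:250];cv2.imwrite('pics/z6.png',cv2.resize(a,None,fx=10,fy=10,interpolation=cv2.INTER_CUBIC))"
```

```text
[[334. 129.]] [[326. 138.]] [[167. 464.]] [[174. 480.]]
```

View pics/z6.png

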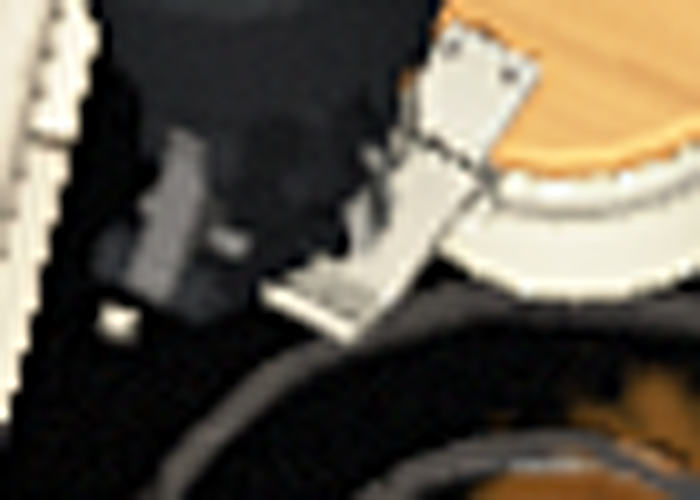

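```bash
python3 -c "
from h import *
gt=get_image('top');im=gt['img'][:,:,::-1]
print(((proj(gt,[442.9,-100.6,129.8])+.4-[230,150])*6).round(),((proj(gt,[443.5,-100,110])+.4-[230,150])*6).round())
a=im[150:250,230:330];cv2.imwrite('pics/t7.png',cv2.resize(a,None,fx=6,fy=6,interpolation=cv2.INTER_CUBIC))"
```

```text
[[390. 362.]] [[384. 360.]]
```

View pics/t7.png

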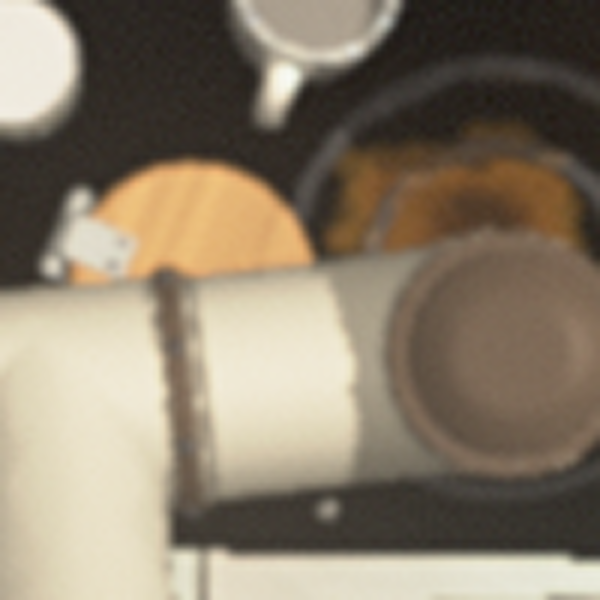

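Emit:
apply_moves:
  targets: "6 -1 1 0 1; 12 -1 1 0 1; 18 -1 1 0 1; 24 -1 1 0 1; 30 -1 1 0 1"

```text
clock: 6.53
position: [445.6, -100.2, 101.7]
ee_rot: [-0.417, 0.572, 0.416, 0.571]
contact_force: [-3.4, -8.4, 13.0]
gripper_width: -0.2
```

```bash
python3 -c "
from h import *
st([443.5,-100,70])
gs=get_image('side');im=gs['img'][:,:,::-1]
a=im[190:250,180:260];cv2.imwrite('pics/z8.png',cv2.resize(a,None,fx=9,fy=9,interpolation=cv2.INTER_CUBIC))"
```

```text
6.53 p [ 445.6 -100.2  101.7] F [-3.4 -8.4 13. ] w -0.2
y [-0.952  0.306  0.   ] z [ 0.306  0.952 -0.002]
tool delta [31.7  2.  -0.4]
```

View pics/z8.png

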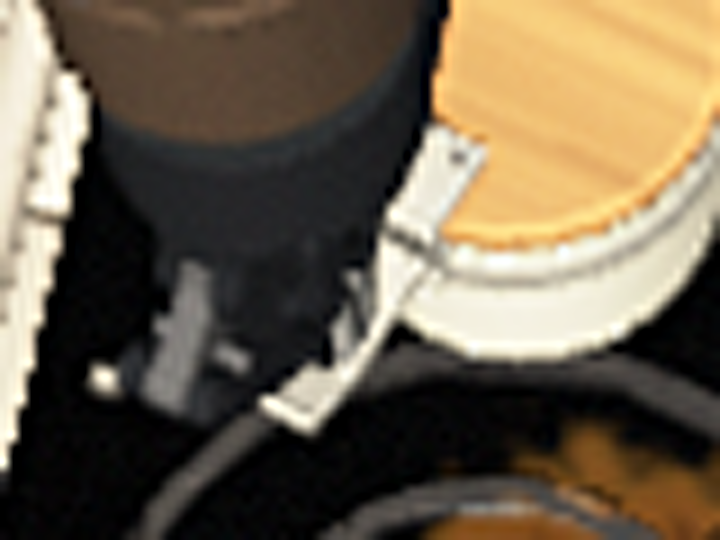

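Emit:
apply_moves:
  targets: "5 0 -3 0 1; 10 0 -3 0 1; 15 0 -3 0 1; 15 0 -3 0 1"

```text
clock: 6.92
position: [444.3, -103.0, 85.8]
ee_rot: [-0.416, 0.572, 0.416, 0.571]
contact_force: [-0.6, -5.5, 3.7]
gripper_width: 0.2
```

Emit:
apply_moves:
  targets: "5 0 0 0 1; 10 0 0 0 1; 15 0 0 0 1; 18 0 0 0 1; 18 0 0 0 1"

```text
clock: 7.33
position: [444.3, -101.9, 67.3]
ee_rot: [-0.416, 0.572, 0.416, 0.571]
contact_force: [0.4, 0.6, 0.3]
gripper_width: 0.1
```

```bash
python3 -c "
from h import *
st([443.5,-100,70])
gs=get_image('side');im=gs['img'][:,:,::-1]
a=im[190:250,180:260];cv2.imwrite('pics/z9.png',cv2.resize(a,None,fx=9,fy=9,interpolation=cv2.INTER_CUBIC))"
```

```text
7.33 p [ 444.3 -101.9   67.3] F [0.4 0.6 0.3] w 0.1
y [-0.951  0.308  0.002] z [ 0.308  0.951 -0.   ]
tool delta [-2.7  1.3  1.6]
```

View pics/z9.png

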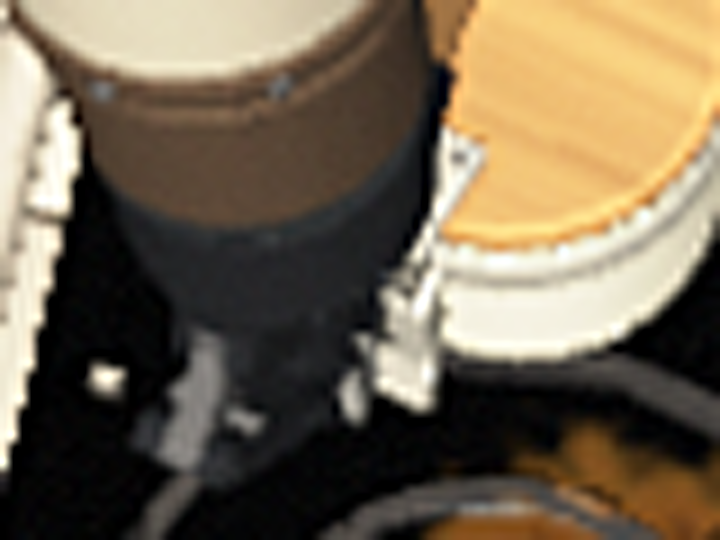

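Emit:
apply_moves:
  targets: "0 0 -8 0 1; 0 0 -15 0 1; -30 0 -20 0 1; -70 0 -20 0 1; -110 0 -20 0 1; -150 0 -20 0 1; -180 20 -60 0 1; -200 30 -100 0 1; -200 40 -140 0 1; -200 40 -150 0 1"

```text
clock: 8.22
position: [358.7, -234.6, 270.8]
ee_rot: [-0.417, 0.571, 0.414, 0.573]
contact_force: [0.1, 0.1, -0.7]
gripper_width: -0.3
```

```bash
python3 -c "
from h import *
st()
for n in ('side','top'):
  g=get_image(n);a=g['img'][:,:,::-1]
  cv2.imwrite(f'pics/{n}10full.png',a)
  a=a[130:250,180:310] if n=='side' else a[130:250,210:330]
  cv2.imwrite(f'pics/{n}10.png',cv2.resize(a,None,fx=5,fy=5,interpolation=cv2.INTER_CUBIC))"
```

```text
8.22 p [ 358.7 -234.6  270.8] F [ 0.1  0.1 -0.7] w -0.3
y [-0.951  0.309 -0.005] z [0.309 0.951 0.   ]
```

View pics/side10.png

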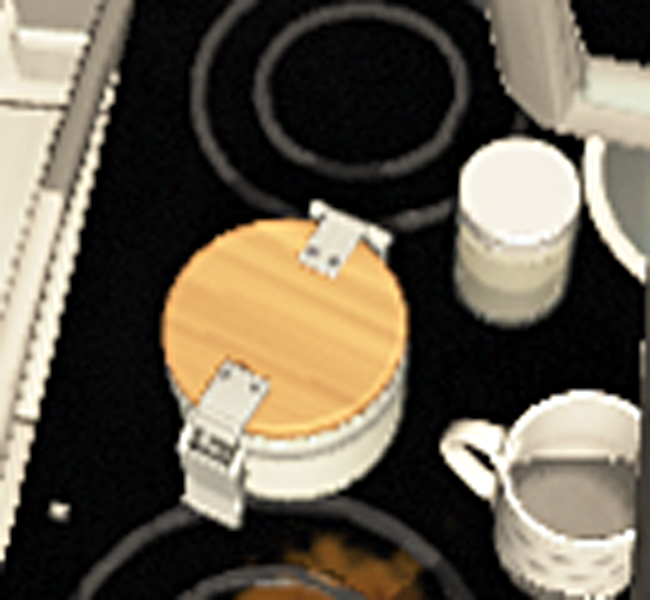

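View pics/top10.png

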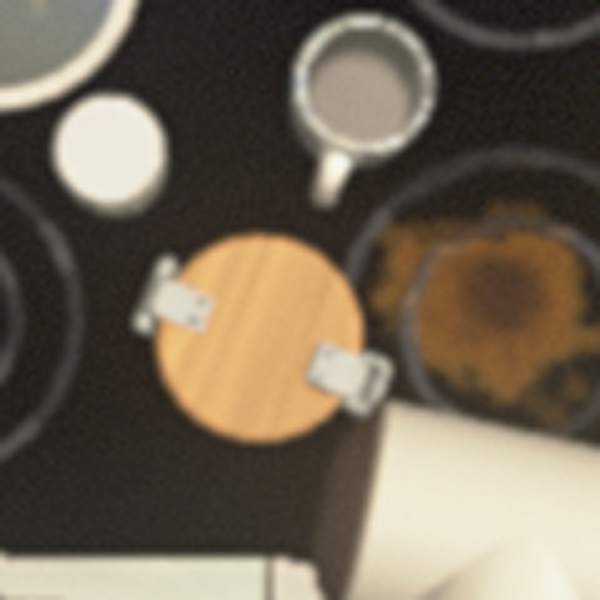

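```bash
python3 -c "
from h import *
gs=get_image('side')
y=np.radians(68.8);ex=np.array([np.cos(y),np.sin(y),0])
d=lambda u,z:np.array([480,-7,0])-(63+u)*ex+[0,0,z]
for a in (0,.15,.3):
  c,s=np.cos(a),np.sin(a); r=lambda u,w:d(u*c-w*s,88+w*c+u*s)
  print(a,'pad',((proj(gs,r(15,-40))+.4-[180,130])*5).round(),'tip',((proj(gs,r(15,-63))+.4-[180,130])*5).round())
a=cv2.imread('pics/side10full.png')[205:240,205:240];cv2.imwrite('pics/z11.png',cv2.resize(a,None,fx=16,fy=16,interpolation=cv2.INTER_CUBIC))"
```

```text
0 pad [[211. 494.]] tip [[215. 512.]]
0.15 pad [[205. 501.]] tip [[206. 524.]]
0.3 pad [[199. 508.]] tip [[196. 535.]]
```

View pics/z11.png

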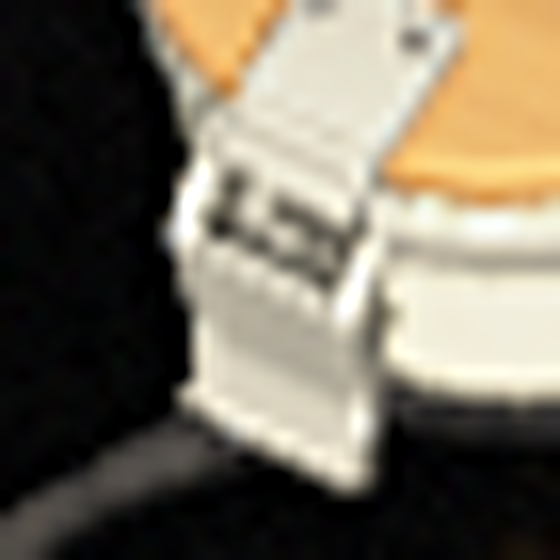

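View pics/side10full.png

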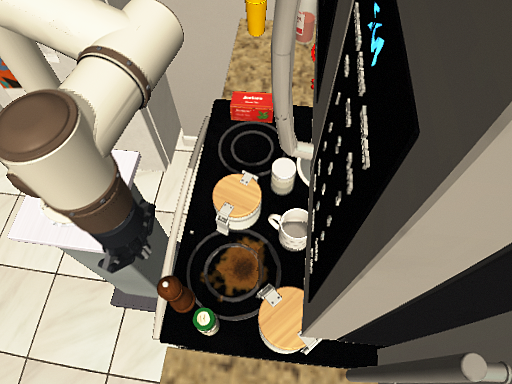

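```bash
python3 -c "
from h import *
st(); print(job.job_done())"
```

```text
8.37 p [ 359.3 -233.9  268.8] F [-0.4 -0.8  0.2] w -0.3
y [-0.95   0.312 -0.001] z [0.312 0.95  0.   ]
the job is handed in; nothing more can be done
None
```

The canister is shut and clamped, and I handed the job in at about 8.4 s. I used only the shut fingertips, first pushing the lid down and then the latch lever.

- **Lid:** the fingers stopped at z = 94.8 mm against the 95 mm expected when shut, with about 27 N on the wrist. The pictures show the lid flat on the rim.
- **Latch:** the lever snapped over its centre and the force fell to zero. In the last side picture its tip is at about (211, 514) in the 5x crop. The fully clamped position predicts (215, 512), so they agree to within one camera pixel.
- **Surroundings:** the canister, mug and sugar jar look the same in the pictures before and after the latch push, and I saw no change in the other things. The gripper was well clear, with no contact force, at hand-in.

**Disagreements:**
- My first yaw estimates for the canister ran from about 67° to 74°. I measured it again once the lid was shut and used about 69°.
- The force on the wrist also had a sideways part of about 9 N early in the latch push. I eased it by moving the fingers a few millimetres outward.

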